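Sort carving-tool handles by length into their lane trays

ROBOT

A 6-joint arm with a two-finger parallel gripper is mounted at the origin on the work surface. World frame = base frame: x ahead of the robot, y to its left, z up, the work surface at z = 0. Lengths are in mm, angles in degrees, forces in N, time in s.
With the tool pointing down it reaches from about 350 to 850 mm from the base axis. Payload 8.1 kg.
Tool frame: the origin (TCP) lies on the centre line of the jaws, within the pads' length; the fingertips stand 19 mm ahead of it and the grasp point (between the pads) is the TCP (r.tip_reach is the z of the fingertips in the tool frame, in mm); z points along the fingers, y is the line along which they close (so a half turn about z gives the same grasp; the last joint's range is limited). The gripper opens to 85 mm and grips with 20 to 120 N. Pads are 22 mm wide; open, the fingers measure 114 mm over their backs; the gripper's body (76 mm by 85 mm) begins 54 mm behind the grasp point. The pads swing forward as they close: fully open they stand 13 mm farther back than shut.
Start: joints at [61.226, 7.471, 85.268, -0, 87.261, -4.893], TCP at [242.882, 548.647, 250.292] pointing down, gripper open.
Joint ranges: [-169.43, 169.43], [-51.17, 129.36], [1.28, 143.12], [-76.62, 256.62], [0, 156.53], [-152.29, 152.29]. Speed limits (degrees/s): [136.94, 136.94, 159.86, 180, 180, 180].

INTERFACE

Orientations are given as [roll, pitch, yaw] about the fixed x, y, z axes, in that order (R = Rz(yaw) Ry(pitch) Rx(roll)).
In Python, from bench import r gives the robot as it stands. The module is installed in compiled form; this text tells all that it offers.
- The arm moves only by the shell command python3 -m handwheel 'ROWS' [FORCE]. ROWS is JSON, a list of rows, each a list of 7 numbers: the shift along the tool's x, y, z in m, then the turn, a rotation vector about the tool's x, y, z in degrees, then the finger opening in m, from 0 to 0.0854. In form: [[tx, ty, tz, ax, ay, az, claw], ...]. A call has 1 to 8 rows; each row shifts and turns the commanded pose from where the row before left it, along the tool's axes as they then stand; what a row does not reach is not made up. A row lasts 1/12 s, in which the tool goes at most 41.7 mm and 7.16 degrees, less where a joint would pass 70% of its speed; a pose out of reach is approached as far as the arm can. A call with a gripper value outside its range is refused whole. The fingers move at their own pace and stop on an object; FORCE is the grip in N (left out, the last holds). Time passes only in rows, so rows that do not move let the fingers close. It gives the time, the measured TCP pose, the force, the opening and the grip force at its end, in the units of the state.
- r.sense(): the state, without advancing time (a new reading comes with each control period).
- r.snapshot(name): name is "scene" or "top" or "wrist"; returns (picture, depth): 400x640x3 uint8, blue, green, red; 400x640 float32, mm along the optical axis (not along the pixel's ray), 0 where there is no reading.
- r.calibration(name): a dict with "vfov" (degrees; the focal length in pixels is half the picture's height over the tangent of half this angle, whatever the lens; pixels are square), "cx", "cy" (the principal point, pixels), "dist" ([k1, k2, p1, p2, k3] as OpenCV has them; the pictures are not rectified), "rvec" (rotation vector, rad) and "tvec" (3), from world to camera coordinates, as OpenCV has them; the wrist camera has in their place "tool_from_camera" (4x4, takes a point from camera to tool coordinates, whose origin is the TCP and whose axes are the flange's). Camera axes: x right, y down, z forward; pixel columns grow to the right and rows downward; lengths in mm; the calibration is good to about 2 mm. A picture is of the moment at which its call begins: read the wrist's pose just before it. calibration takes no time and is no camera call.
- r.hand_in(): hands the job in; it is judged then, once.
The state is a dict: "time": time; "joint_pos": joint angles; "qd": joint speeds; "joint_efforts": joint torques, N m; "tool_pos": TCP position; "tcp_rot": TCP orientation; "ft_force": force on the tool from outside, world axes, zero at the start; "wrist_torque": the same for the moment, N m; "finger_gap": finger opening in mm; "grip_force": force on a finger pad.
Only numpy, scipy, OpenCV 4.12 (cv2) and the standard library are available. Lean on these libraries where they do the work, as an engineer would, in place of code of your own. Each camera call takes 0.05 s, during which the arm holds its last target. There are 200 camera calls.

TASK

Sort the four loose tool handles by length: lay each one flat and fully down in a free lane of the tray whose lanes are made for its length, one handle to a lane. Leave the two handles that already lie in the trays, and everything else on the bench, where it is, and do not knock the handpiece stand.

Things in the scene. Friction and masses are not known exactly. Their poses are not given: they have to be found in the camera images.
- handle_s1: loose short handle: a square-section pale maple tool handle with rounded edges, a dark band and a brass ferrule at its +x end; 60 mm long along its x axis, 22 mm wide and 22 mm high; origin at the middle of the handle (11 mm above what it lies on), z up
- handle_m1: loose medium handle: a square-section pale maple tool handle with rounded edges, a dark band and a brass ferrule at its +x end; 78 mm long along its x axis, 22 mm wide and 22 mm high; origin at the middle of the handle (11 mm above what it lies on), z up
- handle_m2: loose medium handle: a square-section pale maple tool handle with rounded edges, a dark band and a brass ferrule at its +x end; 78 mm long along its x axis, 22 mm wide and 22 mm high; origin at the middle of the handle (11 mm above what it lies on), z up
- handle_l1: loose long handle: a square-section pale maple tool handle with rounded edges, a dark band and a brass ferrule at its +x end; 96 mm long along its x axis, 22 mm wide and 22 mm high; origin at the middle of the handle (11 mm above what it lies on), z up
- handle_s0: short handle that already lies in one lane of the short tray and stays there: a square-section pale maple tool handle with rounded edges, a dark band and a brass ferrule at its +x end; 60 mm long along its x axis, 22 mm wide and 22 mm high; origin at the middle of the handle (11 mm above what it lies on), z up
- handle_l0: long handle that already lies in one lane of the long tray and stays there: a square-section pale maple tool handle with rounded edges, a dark band and a brass ferrule at its +x end; 96 mm long along its x axis, 22 mm wide and 22 mm high; origin at the middle of the handle (11 mm above what it lies on), z up
- tray_s: fixed plywood tray for the short handles, 82 (x) by 90 (y) by 12 mm high, origin at the centre of its underside; two green-floored lanes side by side, each 72 mm long (x), 30 mm wide, 50 mm apart centre to centre; floor 4 mm above the underside; walls (5 mm) and middle rib (20 mm thick) rise 8 mm above the floor: a handle in its lane stands 14 mm proud, grip it there
- tray_s_lane0 (a point): centre of the floor of lane 0 of the short tray; x along the lane, z up
- tray_s_lane1 (a point): centre of the floor of lane 1 of the short tray; x along the lane, z up
- tray_m: fixed plywood tray for the medium handles, 100 (x) by 90 (y) by 12 mm high, origin at the centre of its underside; two green-floored lanes side by side, each 90 mm long (x), 30 mm wide, 50 mm apart centre to centre; floor 4 mm above the underside; walls (5 mm) and middle rib (20 mm thick) rise 8 mm above the floor: a handle in its lane stands 14 mm proud, grip it there
- tray_m_lane0 (a point): centre of the floor of lane 0 of the medium tray; x along the lane, z up
- tray_m_lane1 (a point): centre of the floor of lane 1 of the medium tray; x along the lane, z up
- tray_l: fixed plywood tray for the long handles, 118 (x) by 90 (y) by 12 mm high, origin at the centre of its underside; two green-floored lanes side by side, each 108 mm long (x), 30 mm wide, 50 mm apart centre to centre; floor 4 mm above the underside; walls (5 mm) and middle rib (20 mm thick) rise 8 mm above the floor: a handle in its lane stands 14 mm proud, grip it there
- tray_l_lane0 (a point): centre of the floor of lane 0 of the long tray; x along the lane, z up
- tray_l_lane1 (a point): centre of the floor of lane 1 of the long tray; x along the lane, z up
- handpiece_stand: fixed holder with an upright blue carving handpiece, 44 mm across the foot, 32 mm across above it, 108 mm tall, on the mat; origin at the centre of its underside
- mat: fixed grey bench mat, 360 (x) by 380 (y) by 3 mm thick, under the trays and the stand; origin at the centre of its underside
- wax_tin: round tin, 68 mm across, 38 mm high, loose on the bench; origin at the centre of its underside
- sanding_block: cork sanding block with a red sole, 85 (x) by 45 by 29 mm, loose on the bench; origin at the centre of its underside
- varnish_jar: jar with a black lid, 58 mm across, 82 mm high, loose on the bench; origin at the centre of its underside
- honing_stone: grey honing stone on a dark wooden base, 82 (x) by 34 by 20 mm, loose on the bench; origin at the centre of its underside
- mallet: round carver's mallet lying at the left side of the bench, 250 mm long (x), 72 mm thick; origin under its middle
- dust_brush: brush lying at the right side of the bench, beside the mat; origin under its middle
Not all that is in view belongs to the job. What is shaped like the handle_m1 but blue or orange is not meant. What is shaped like the handle_s1 but purple is not meant.

How it is judged:
By the outcome, as a careful person would: the job done as asked, in the order asked, and still so for the second after the job is handed in, with the robot touching nothing.
It also fails if it takes over 72 s, if anything falls off the work surface, if the arm or the gripper's body presses on something with over 40 N, if the wrist force passes 120 N, or if a joint passes its speed limit or range.

## Working session

There is one attempt and no reset: what is moved stays moved. The work goes in short steps, Python scripts to look and compute and a shell command to move; the robot and the scene stay as the last step left them, time stands still between calls to the robot, and variables do not carry over. Pictures are saved under pics/ and viewed, at most 10 in all, crops included, and the job is handed in when it is done.

```bash
mkdir -p pics
cat > h.py <<'E'
import numpy as np, cv2
from bench import r
def K(n):
    c=r.calibration(n); f=200/np.tan(np.radians(c['vfov']/2))
    return c,np.array([[f,0,c['cx']],[0,f,c['cy']],[0,0,1.]]),np.array(c['dist'],float)
def rays(n,px):
    c,k,d=K(n); return cv2.undistortPoints(np.array(px,float).reshape(-1,1,2),k,d).reshape(-1,2)
def toworld(n,px,z):
    "pixels -> world on plane z"
    c,_,_=K(n); u=np.c_[rays(n,px),np.ones(len(px))]
    R=cv2.Rodrigues(np.array(c['rvec'],float))[0]; t=np.array(c['tvec'],float).ravel()
    o=-R.T@t; d=u@R; return o+d*((z-o[2])/d[:,2])[:,None]
E
python3 - <<'E'
from h import *
for n in('top','scene'):
    p,d=r.snapshot(n); cv2.imwrite(f'pics/{n}0.png',p); np.save(f'pics/{n}d.npy',d)
    print(r.calibration(n))
print(r.sense())
E
```

```text
{'vfov': 46.980119677148245, 'cx': 321.3698423313136, 'cy': 195.15065900270682, 'dist': array([0.03438188, 0.        , 0.        , 0.        , 0.        ]), 'rvec': array([ 2.167669  , -2.04872125,  0.21409089]), 'tvec': array([ -24.76552973,  505.3315109 , 1372.89625321])}
{'vfov': 52.8014505430819, 'cx': 312.7913617209316, 'cy': 203.83865876458512, 'dist': array([-0.00399465,  0.        ,  0.        ,  0.        ,  0.        ]), 'rvec': array([ 1.43305988,  1.89761477, -0.95496402]), 'tvec': array([ 124.68472568, -237.37588658, 1712.80196577])}
{'time': 0.1, 'joint_pos': array([ 6.12272692e+01,  7.51138664e+00,  8.53241991e+01,  2.49678934e-04,
        8.72595133e+01, -4.89060550e+00]), 'qd': array([ 0.01210564, -0.13074033, -0.06827896, -0.06803222,  0.03883164,
        0.08050249]), 'joint_efforts': array([ 1.36351759e-03, -5.70955610e+01, -5.01940513e+01, -1.64196354e-04,
        8.14756961e-03,  8.42943132e-05]), 'tool_pos': array([242.64693793, 548.24477288, 249.3318583 ]), 'tcp_rot': array([-1.79905268e+02, -8.35599724e-03,  1.56117856e+02]), 'ft_force': array([-0.35942138, -0.23983393, -0.62888813]), 'wrist_torque': array([-0.0317078 ,  0.03026583, -0.00285349]), 'grip_force': 0.0, 'finger_gap': 85.60019602834332}
```

View pics/top0.png

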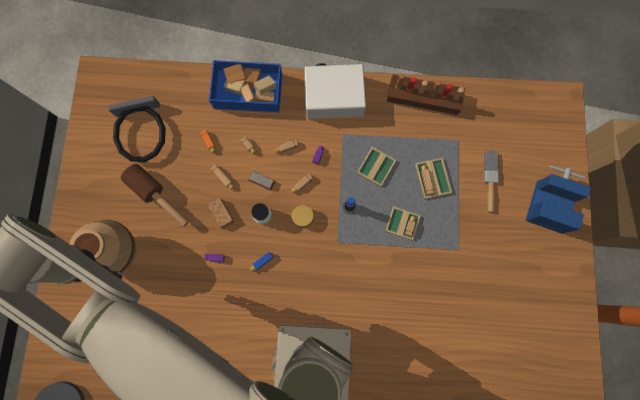

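View pics/scene0.png

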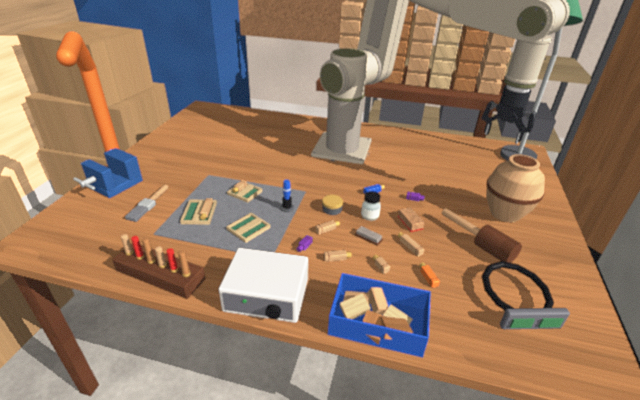

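Pale handles in the top view are at (248,145), (287,147), (222,177) and (302,184). The blue, orange and purple ones are decoys. The trays are at (377,166), (434,178) and (404,223), and the stand is at (350,205). I'll confirm these in an enlarged crop.

Run:
```python
from h import *
p=cv2.imread('pics/top0.png')
a=cv2.resize(p[130:210,200:330],None,fx=6,fy=6,interpolation=cv2.INTER_CUBIC)[:, :780]
cv2.imwrite('pics/cropA.png',a)
b=cv2.resize(p[130:250,335:465],None,fx=5,fy=5,interpolation=cv2.INTER_CUBIC)
cv2.imwrite('pics/cropB.png',b)
```

```text
(no output)
```

View pics/cropA.png

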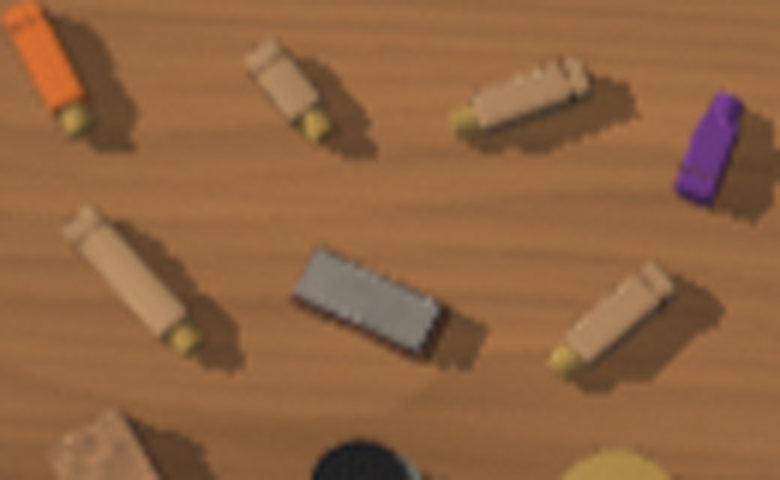

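View pics/cropB.png

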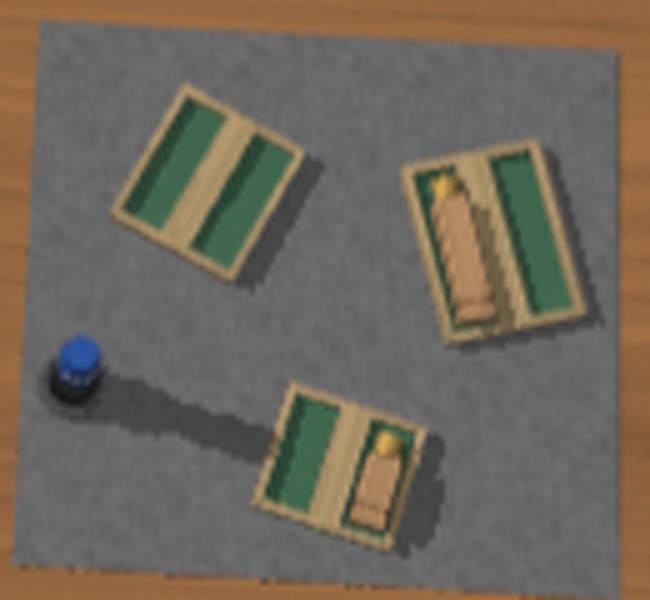

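Crop A shows the candidates. With pixels given as full top image:
- **(248.6,145):** the shortest pale handle, about 16 px, so s1.
- **(287,146.5) and (301.5,183):** about 22 px each, so m1 and m2.
- **(222.5,177):** about 28 px, so l1.

Orange, purple and blue don't match the description. Crop B shows three trays. The one with two empty lanes is medium. The one at right is long, with its right lane free. The bottom one is short, with its left lane free.

Run:
```python
from h import *
o=lambda pts,s,ox,oy:[((x+.5)/s-.5+ox,(y+.5)/s-.5+oy) for x,y in pts]
H=dict(s1=[(320,128),(263,52)],ma=[(457,122),(587,75)],mb=[(562,362),(655,275)],l1=[(190,345),(78,222)])
for n,v in H.items():
    w=toworld('top',o(v,6,200,130),14); d=w[0]-w[1]
    print(n,w.mean(0)[:2].round(1),'len',np.linalg.norm(d).round(1),'yaw',np.degrees(np.arctan2(d[1],d[0])).round(1))
T=dict(m=[(187,85),(303,152),(232,282),(112,213)],l=[(402,167),(540,138),(587,315),(449,343)],s=[(292,382),(425,428),(390,550),(253,503)])
for n,v in T.items():
    w=toworld('top',o(v,5,335,130),15); print(n,w[:,:2].round(0).tolist(),w.mean(0)[:2].round(1))
    e=w[0]-w[3]+w[1]-w[2]; print(' lane yaw',np.degrees(np.arctan2(e[1],e[0])).round(1),np.linalg.norm(e)/2)
print('stand',toworld('top',o([(75,388)],5,335,130),3))
print(r.tip_reach,r.calibration('wrist'))
```

```text
s1 [668.7 251.7] len 53.8 yaw -140.0
ma [671.1 126.5] len 75.0 yaw 114.1
mb [551.3  71.6] len 68.5 yaw 137.4
l1 [556.2 326.1] len 92.2 yaw -134.0
m [[684.0, -151.0], [643.0, -227.0], [554.0, -184.0], [596.0, -106.0]] [ 619.4 -167.2]
 lane yaw -26.5 99.09590333162869
l [[637.0, -291.0], [661.0, -380.0], [546.0, -410.0], [522.0, -323.0]] [ 591.5 -350.8]
 lane yaw 15.0 118.91234930199586
s [[492.0, -224.0], [467.0, -308.0], [389.0, -287.0], [413.0, -202.0]] [ 440.1 -255.3]
 lane yaw -15.5 81.25842142038483
stand [[482.28326109 -87.7848879    3.        ]]
19.0 {'vfov': 68.13867584702635, 'cx': 325.5796367677287, 'cy': 198.24075849524846, 'dist': array([0.01273788, 0.        , 0.        , 0.        , 0.        ]), 'tool_from_camera': array([[-8.57166780e-04, -9.63807431e-01, -2.66598015e-01,
         6.67499553e+01],
       [ 9.99999475e-01, -6.76332800e-04, -7.70117331e-04,
        -5.16127125e-01],
       [ 5.61935825e-04, -2.66598535e-01,  9.63807504e-01,
        -1.23876913e+02],
       [ 0.00000000e+00,  0.00000000e+00,  0.00000000e+00,
         1.00000000e+00]])}
```

```bash
cat >> h.py <<'E'
from scipy.spatial.transform import Rotation as Ro
def pose(s=None):
    s=s or r.sense(); T=np.eye(4); T[:3,:3]=Ro.from_euler('xyz',s['tcp_rot'],degrees=True).as_matrix(); T[:3,3]=s['tool_pos']; return T
def wrist():
    T=pose(); p,d=r.snapshot('wrist'); c,_,_=K('wrist')
    v,u=np.nonzero(d>0); z=d[v,u]; xy=rays('wrist',np.c_[u,v])
    P=np.c_[xy*z[:,None],z,np.ones(len(z))]@(T@c['tool_from_camera']).T
    return p,P[:,:3]
def meas(xy,lo,hi,rad):
    p,P=wrist(); m=(P[:,2]>lo)&(P[:,2]<hi)&(np.hypot(*(P[:,:2]-xy).T)<rad)
    Q=P[m]; rc=cv2.minAreaRect(Q[:,:2].astype(np.float32)); b=cv2.boxPoints(rc)
    e=[b[1]-b[0],b[2]-b[1]]; e.sort(key=np.linalg.norm); a=np.degrees(np.arctan2(e[1][1],e[1][0]))%180
    print('n',m.sum(),'c',np.round(rc[0],1),'size',[round(float(np.linalg.norm(q)),1) for q in e],'long yaw',round(a,1),'medz',np.median(Q[:,2]).round(1))
    return p,P,np.array(rc[0]),a
def plan(x,y,z,yaw=None):
    "turn about tool z, then shift (mm) in tool axes"
    s=r.sense(); T=pose(s); y0=np.degrees(np.arctan2(T[1,0],T[0,0])); yaw=y0 if yaw is None else yaw
    t=-((yaw-y0+180)%360-180); R=Ro.from_euler('xyz',[180,0,y0-t],degrees=True).as_matrix()
    d=R.T@(np.array([x,y,z])-T[:3,3])
    print(f"t={s['time']:.1f} at {T[:3,3].round(1)} rot {s['tcp_rot'].round(1)} q6 {s['joint_pos'][5]:.0f} gap {s['finger_gap']:.1f} | turn az {t:.1f} shift",d.round(1),'rows>=',int(np.ceil(np.linalg.norm(d)/38)),'end q6 ~',round(np.degrees(np.arctan2(y,x))+90-(y0-t)))
E
python3 -m handwheel '[[0,0,0,0,0,6.9,0.05],[0,0,0,0,0,6.9,0.05],[0,0,0,0,0,6.9,0.05],[0,0,0,0,0,6.9,0.05],[0,0,0,0,0,6.9,0.05],[0,0,0,0,0,6.9,0.05],[0,0,0,0,0,6.9,0.05],[0,0,0,0,0,6.9,0.05]]' 60
python3 -m handwheel '[[0,0,0,0,0,6.9,0.05],[0,0,0,0,0,6.9,0.05],[0,0,0,0,0,6.9,0.05],[0,0,0,0,0,6.9,0.05],[0,0,0,0,0,6.9,0.05],[0,0,0,0,0,6.9,0.05],[0,0,0,0,0,6.9,0.05],[0,0,0,0,0,6.9,0.05]]'
python3 -c "
from h import *
plan(514,283,150,46)"
```

```text
time: 0.77
tool_pos: [242.7, 548.4, 249.6]
tcp_rot: [-180.0, 0.1, 100.6]
ft_force: [-0.7, 0.4, -0.2]
finger_gap: 49.8
grip_force: 0.0
time: 1.43
tool_pos: [242.7, 548.4, 249.7]
tcp_rot: [180.0, 0.1, 45.4]
ft_force: [0.6, -0.3, -0.2]
finger_gap: 49.9
grip_force: 0.0
t=1.4 at [242.7 548.4 249.7] rot [1.80e+02 1.00e-01 4.54e+01] q6 106 gap 49.9 | turn az -0.6 shift [ -2.5 379.5  99.7] rows>= 11 end q6 ~ 73
```

```bash
python3 -m handwheel '[[0,0.032,0.008,0,0,0,0.05],[0,0.032,0.008,0,0,0,0.05],[0,0.032,0.008,0,0,0,0.05],[0,0.032,0.008,0,0,0,0.05],[0,0.032,0.008,0,0,0,0.05],[0,0.032,0.008,0,0,0,0.05],[0,0.032,0.008,0,0,0,0.05],[0,0.032,0.008,0,0,0,0.05]]' >/dev/null
python3 -m handwheel '[[0,0.032,0.008,0,0,0,0.05],[0,0.032,0.008,0,0,0,0.05],[0,0.032,0.008,0,0,0,0.05],[0,0.028,0.008,0,0,0,0.05],[0,0,0,0,0,0,0.05],[0,0,0,0,0,0,0.05]]'
python3 - <<'E'
from h import *
p,P,c,a=meas((556,326),12,30,65)
cv2.imwrite('pics/w1.png',p)
m=P[:,2]<8; print('table z',np.median(P[m,2]),(P[m,2]).std())
plan(*c,150,a)
E
```

```text
time: 2.6
tool_pos: [515.0, 281.8, 153.0]
tcp_rot: [-179.9, 0.1, 45.6]
ft_force: [0.3, 1.1, -0.3]
finger_gap: 50.0
grip_force: 0.0
n 2936 c [555.7 322.6] size [22.0, 96.5] long yaw 45.9 medz 22.0
table z 0.3159006384123586 0.9093495585919505
t=2.6 at [514.6 283.  153.6] rot [-1.799e+02  1.000e-01  4.560e+01] q6 68 gap 50.0 | turn az -0.2 shift [57.   1.9  3.6] rows>= 2 end q6 ~ 74
```

View pics/w1.png

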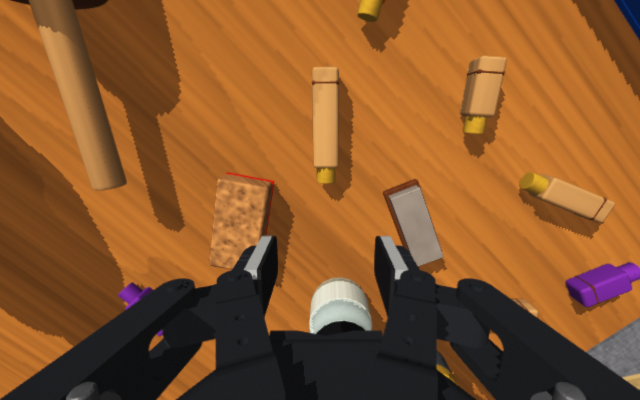

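The wrist view shows l1 at (325,125), measuring 96.5 × 22 mm, between the cork block and the honing stone. The fingers are at the bottom, open and clear.

```bash
python3 -m handwheel '[[0.0285,0.001,0,0,0,0,0.05],[0.0285,0.001,0,0,0,0,0.05],[0,0,0.031,0,0,0,0.05],[0,0,0.031,0,0,0,0.05],[0,0,0.031,0,0,0,0.05],[0,0,0.020,0,0,0,0.05],[0,0,0.010,0,0,0,0.05],[0,0,0,0,0,0,0.05]]'
python3 -c "
from h import *
plan(555.7,322.6,30,45.9)"
python3 -m handwheel '[[0,0,0,0,0,0,0.018],[0,0,0,0,0,0,0.01],[0,0,0,0,0,0,0.01],[0,0,0,0,0,0,0.01],[0,0,0,0,0,0,0.01]]' 60
```

```text
time: 3.32
tool_pos: [553.3, 323.0, 28.4]
tcp_rot: [-179.9, 0.3, 45.8]
ft_force: [-0.5, -0.4, -0.2]
finger_gap: 49.9
grip_force: 0.0
t=3.3 at [553.3 323.   28.4] rot [-179.9    0.3   45.8] q6 70 gap 49.9 | turn az -0.1 shift [ 1.4  1.9 -1.6] rows>= 1 end q6 ~ 74
time: 3.73
tool_pos: [557.9, 323.8, 34.3]
tcp_rot: [179.9, -0.2, 45.7]
ft_force: [-1.0, 0.4, 7.3]
finger_gap: 20.0
grip_force: 59.6
```

```bash
python3 -m handwheel '[[0,0,-0.02,0,0,0,0.01],[0,0,-0.03,0,0,0,0.01],[0,0,-0.035,0,0,0,0.01],[0,0,-0.035,0,0,0,0.01],[0,0,0,0,0,0,0.01],[0,0,0,0,0,0,0.01]]'
python3 -c "
from h import *
for i in range(3): p,d=r.snapshot('wrist'); print(pose()[:3,3].round(1))
cv2.imwrite('pics/w2.png',p)
c=np.array([591.5,-350.8]); 
plan(500,-370,200,15)"
```

```text
time: 4.23
tool_pos: [558.7, 323.9, 156.4]
tcp_rot: [179.8, -0.5, 45.7]
ft_force: [0.2, 0.0, -1.4]
finger_gap: 20.2
grip_force: 59.0
[557.2 323.2 153.5]
[556.1 322.7 151.4]
[555.4 322.4 150.2]
t=4.4 at [555.4 322.4 150.2] rot [-1.80e+02  1.00e-01  4.57e+01] q6 70 gap 19.9 | turn az 30.7 shift [-232.8  654.4  -49.8] rows>= 19 end q6 ~ 38
```

View pics/w2.png

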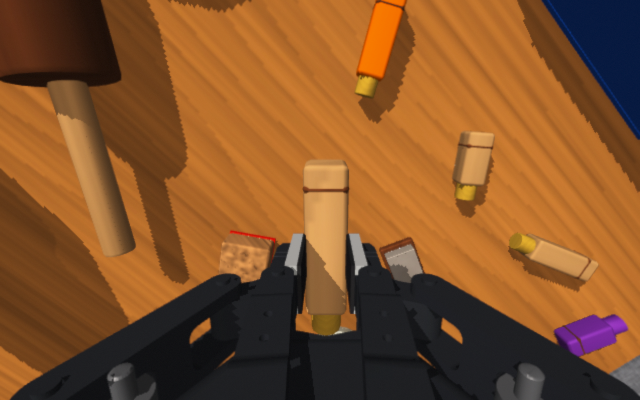

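l1 is held squarely between the pads (327,240). The arm overshoots at speed, so I'll leave settling rows before contact. Next I'll carry it to the long tray.

```bash
python3 -m handwheel '[[0,0,-0.005,0,0,6.1,0.01],[0,0,-0.005,0,0,6.1,0.01],[0,0,-0.01,0,0,6.1,0.01],[0,0,-0.01,0,0,6.1,0.01],[0,0,-0.01,0,0,6.1,0.01],[-0.006,0.016,-0.01,0,0,0,0.01],[-0.0115,0.0325,0,0,0,0,0.01],[-0.0115,0.0325,0,0,0,0,0.01]]' >/dev/null
python3 -m handwheel '[[-0.0115,0.0325,0,0,0,0,0.01],[-0.0115,0.0325,0,0,0,0,0.01],[-0.0115,0.0325,0,0,0,0,0.01],[-0.0115,0.0325,0,0,0,0,0.01],[-0.0115,0.0325,0,0,0,0,0.01],[-0.0115,0.0325,0,0,0,0,0.01],[-0.0115,0.0325,0,0,0,0,0.01],[-0.0115,0.0325,0,0,0,0,0.01]]' >/dev/null
python3 -m handwheel '[[-0.0115,0.0325,0,0,0,0,0.01],[-0.0115,0.0325,0,0,0,0,0.01],[-0.0115,0.0325,0,0,0,0,0.01],[-0.0115,0.0325,0,0,0,0,0.01],[-0.0115,0.0325,0,0,0,0,0.01],[-0.0115,0.0325,0,0,0,0,0.01],[-0.0115,0.0325,0,0,0,0,0.01],[-0.0115,0.0325,0,0,0,0,0.01]]' >/dev/null
python3 -m handwheel '[[-0.011,0.026,0,0,0,0,0.01],[-0.006,0.01,0,0,0,0,0.01],[0,0,0,0,0,0,0.01],[0,0,0,0,0,0,0.01],[0,0,0,0,0,0,0.01],[0,0,0,0,0,0,0.01],[0,0,0,0,0,0,0.01]]'
cat >> h.py <<'E'
def tray(xy,rad,name):
    p,P=wrist(); cv2.imwrite(f'pics/{name}.png',p)
    m=(np.hypot(*(P[:,:2]-xy).T)<rad)
    W=P[m&(P[:,2]>11)&(P[:,2]<45)]; rc=cv2.minAreaRect(W[:,:2].astype(np.float32))
    b=cv2.boxPoints(rc); e=[b[1]-b[0],b[2]-b[1]]; e.sort(key=np.linalg.norm); s,l=e
    a=np.degrees(np.arctan2(l[1],l[0])); a=(a+90)%180-90; c=np.array(rc[0]); ax=np.array([np.cos(np.radians(a)),np.sin(np.radians(a))]); n=np.array([-ax[1],ax[0]])
    print('tray c',c.round(1),'size',np.linalg.norm(s).round(1),np.linalg.norm(l).round(1),'lane yaw',round(a,1))
    for k in(1,-1):
        q=c+25*k*n; f=P[np.hypot(*(P[:,:2]-q).T)<10]; print(' lane',k,q.round(1),'n',len(f),'z',np.median(f[:,2]).round(1))
    return P,c,a
def held():
    "held handle extent in tool frame"
    T=pose(); p,P=wrist(); Q=(P-T[:3,3])@T[:3,:3]
    Q=Q[(abs(Q[:,1])<8)&(Q[:,2]>-5)&(Q[:,2]<25)&(Q[:,0]>10)&(Q[:,0]<65)]
    print('held n',len(Q),'x max',np.percentile(Q[:,0],99).round(1),'top z (tool)',np.percentile(Q[:,2],[5,25,50,75,95]).round(1),'y mean',Q[:,1].mean().round(1))
E
python3 - <<'E'
from h import *
held()
P,c,a=tray(np.array([591.5,-350.8]),80,'w3')
plan(500,-370,200,a)
E
```

```text
time: 6.97
tool_pos: [501.9, -350.9, 201.2]
tcp_rot: [-180.0, -0.0, 15.3]
ft_force: [0.8, 0.4, -1.1]
finger_gap: 20.0
grip_force: 59.0
held n 2535 x max 46.2 top z (tool) [11.1 11.7 12.1 12.6 14.2] y mean 0.0
tray c [ 591.6 -352.6] size 90.0 117.4 lane yaw 15.3
 lane 1 [ 585.  -328.5] n 369 z 29.2
 lane -1 [ 598.2 -376.7] n 320 z 7.8
t=7.1 at [ 501.9 -351.3  201.5] rot [180.   -0.   15.3] q6 35 gap 19.9 | turn az 0.0 shift [-6.7 17.5  1.5] rows>= 1 end q6 ~ 38
```

```bash
python3 -m handwheel '[[0.0287,0.0166,0,0,0,0,0.01],[0.0287,0.0166,0,0,0,0,0.01],[0.0287,0.0166,0,0,0,0,0.01],[0,0,0.035,0,0,0,0.01],[0,0,0.035,0,0,0,0.01],[0,0,0.035,0,0,0,0.01],[0,0,0.025,0,0,0,0.01],[0,0,0.01,0,0,0,0.01]]' >/dev/null
python3 -m handwheel '[[0,0,0,0,0,0,0.01],[0,0,0,0,0,0,0.01],[0,0,0,0,0,0,0.01],[0,0,0,0,0,0,0.01],[0,0,0,0,0,0,0.01],[0,0,0,0,0,0,0.01]]'
python3 - <<'E'
from h import *
plan(598.2,-376.7,42,15.3)
E
```

```text
time: 8.23
tool_pos: [598.4, -378.4, 63.2]
tcp_rot: [179.9, -0.1, 15.2]
ft_force: [0.5, 0.6, -0.7]
finger_gap: 20.2
grip_force: 59.1
t=8.2 at [ 598.4 -378.4   63.2] rot [ 1.799e+02 -1.000e-01  1.520e+01] q6 38 gap 20.2 | turn az -0.1 shift [ 0.2 -1.7 21.2] rows>= 1 end q6 ~ 43
```

```bash
python3 -m handwheel '[[0,-0.0015,0.007,0,0,0,0.01],[0,0,0.007,0,0,0,0.01],[0,0,0.005,0,0,0,0.01],[0,0,0.003,0,0,0,0.01],[0,0,0,0,0,0,0.01],[0,0,0,0,0,0,0.01],[0,0,0,0,0,0,0.01],[0,0,0,0,0,0,0.01]]'
python3 -m handwheel '[[0,0,0,0,0,0,0.034],[0,0,0,0,0,0,0.034],[0,0,0,0,0,0,0.034],[0,0,0,0,0,0,0.034]]'
python3 -m handwheel '[[0,0,-0.015,0,0,0,0.034],[0,0,-0.03,0,0,0,0.034],[0,0,-0.04,0,0,0,0.034],[-0.03,0,-0.04,0,0,0,0.05],[-0.04,0,-0.03,0,0,0,0.05],[0,0,0,0,0,0,0.05],[0,0,0,0,0,0,0.05],[0,0,0,0,0,0,0.05]]'
python3 - <<'E'
from h import *
p,P,c,a=meas((598.2,-376.7),20,40,40)
P,c,a=tray(np.array([591.5,-351.8]),80,'w4')
plan(671-60*np.cos(2),126.5,200,114.1)
plan(671,126.5,200,294.1)
E
```

```text
time: 8.9
tool_pos: [597.4, -376.6, 41.2]
tcp_rot: [180.0, -0.0, 15.2]
ft_force: [-7.6, 4.3, 17.0]
finger_gap: 20.2
grip_force: 61.1
time: 9.23
tool_pos: [596.8, -376.0, 38.4]
tcp_rot: [-179.9, 0.0, 15.2]
ft_force: [-0.4, 0.7, -0.2]
finger_gap: 34.1
grip_force: 0.0
time: 9.9
tool_pos: [541.0, -391.6, 183.2]
tcp_rot: [180.0, -0.0, 15.2]
ft_force: [-0.2, 0.0, -0.1]
finger_gap: 50.0
grip_force: 0.0
n 2176 c [ 594.5 -362.9] size [51.3, 79.8] long yaw 14.9 medz 29.2
tray c [ 591.5 -352.5] size 90.2 118.6 lane yaw 15.2
 lane 1 [ 585.  -328.4] n 381 z 29.3
 lane -1 [ 598.1 -376.6] n 387 z 29.4
t=10.0 at [ 540.8 -390.7  181. ] rot [-1.799e+02  1.000e-01  1.520e+01] q6 34 gap 50.2 | turn az -98.9 shift [408.7 352.8 -19. ] rows>= 15 end q6 ~ -14
t=10.0 at [ 540.8 -390.7  181. ] rot [-1.799e+02  1.000e-01  1.520e+01] q6 34 gap 50.2 | turn az 81.1 shift [-418.9 -330.   -19. ] rows>= 15 end q6 ~ 167
```

l1 lies fully down: its top is at 29.4 mm, the same as its neighbour. Next is the medium handle near (551,72).

```bash
python3 -m handwheel '[[0,0,0,0,0,-7,0.05],[0,0,0,0,0,-7,0.05],[0,0,0,0,0,-7,0.05],[0,0,0,0,0,-7,0.05],[0,0,0,0,0,-7,0.05],[0,0,0,0,0,-7,0.05],[0,0,0,0,0,-7,0.05],[0,0,0,0,0,-7,0.05]]' >/dev/null
python3 -m handwheel '[[0,0,0,0,0,-7,0.05],[0,0,0,0,0,-7,0.05],[0,0,0,0,0,-7,0.05],[0,0,0,0,0,-7,0.05],[0,0,0,0,0,-7,0.05],[0,0,0,0,0,-7,0.05],[0,0,0,0,0,-7,0.05],[0,0,0,0,0,-7,0.05]]' >/dev/null
python3 -m handwheel '[[0,0,0,0,0,-6,0.05],[0,0,0,0,0,-4,0.05],[0,0,0,0,0,0,0.05]]'
python3 -c "
from h import *
plan(595,31,160,137.4)"
```

```text
time: 11.58
tool_pos: [541.0, -390.5, 180.5]
tcp_rot: [180.0, -0.2, 137.5]
ft_force: [0.5, 0.3, -0.2]
finger_gap: 50.1
grip_force: 0.0
t=11.6 at [ 541.  -390.5  180.5] rot [180.   -0.2 137.5] q6 -88 gap 50.1 | turn az 0.1 shift [245.5 346.8  20.5] rows>= 12 end q6 ~ -44
```

```bash
python3 -m handwheel '[[0.0205,0.029,0,0,0,0,0.05],[0.0205,0.029,0,0,0,0,0.05],[0.0205,0.029,0,0,0,0,0.05],[0.0205,0.029,0,0,0,0,0.05],[0.0205,0.029,0,0,0,0,0.05],[0.0205,0.029,0,0,0,0,0.05],[0.0205,0.029,0,0,0,0,0.05],[0.0205,0.029,0,0,0,0,0.05]]' >/dev/null
python3 -m handwheel '[[0.0205,0.029,0.005,0,0,0,0.05],[0.0205,0.029,0.005,0,0,0,0.05],[0.0205,0.029,0.005,0,0,0,0.05],[0.0205,0.028,0.005,0,0,0,0.05],[0,0,0,0,0,0,0.05],[0,0,0,0,0,0,0.05],[0,0,0,0,0,0,0.05],[0,0,0,0,0,0,0.05]]'
python3 - <<'E'
from h import *
p,P,c,a=meas((551.3,71.6),12,30,50)
plan(*c,160,a)
E
```

```text
time: 12.92
tool_pos: [596.0, 29.3, 162.3]
tcp_rot: [-180.0, -0.0, 137.1]
ft_force: [-0.4, 0.0, 0.7]
finger_gap: 50.1
grip_force: 0.0
n 2177 c [548.3  67.7] size [22.0, 78.2] long yaw 134.5 medz 22.0
t=13.0 at [596.1  29.  162.5] rot [-180.    -0.   137.1] q6 -49 gap 50.0 | turn az 2.6 shift [61.1 -6.9  2.5] rows>= 2 end q6 ~ -37
```

```bash
python3 -m handwheel '[[0,0,0,0,0,2.6,0.05],[0.0305,-0.0035,0,0,0,0,0.05],[0.0305,-0.0035,0,0,0,0,0.05],[0,0,0.03,0,0,0,0.05],[0,0,0.035,0,0,0,0.05],[0,0,0.03,0,0,0,0.05],[0,0,0.02,0,0,0,0.05],[0,0,0.01,0,0,0,0.05]]' >/dev/null
python3 -m handwheel '[[0,0,0,0,0,0,0.05],[0,0,0,0,0,0,0.05],[0,0,0,0,0,0,0.05],[0,0,0,0,0,0,0.05],[0,0,0,0,0,0,0.05]]'
python3 -c "
from h import *
plan(548.3,67.7,31,134.5)"
```

```text
time: 14.05
tool_pos: [549.7, 68.6, 39.4]
tcp_rot: [179.9, 0.1, 134.6]
ft_force: [-0.8, 0.0, 0.0]
finger_gap: 50.2
grip_force: 0.0
t=14.1 at [549.7  68.6  39.4] rot [1.799e+02 1.000e-01 1.346e+02] q6 -43 gap 50.2 | turn az 0.1 shift [ 0.3 -1.6  8.4] rows>= 1 end q6 ~ -37
```

```bash
python3 -m handwheel '[[0,-0.001,0.007,0,0,0,0.05],[0,0,0,0,0,0,0.05],[0,0,0,0,0,0,0.05],[0,0,0,0,0,0,0.01],[0,0,0,0,0,0,0.01],[0,0,0,0,0,0,0.01],[0,0,0,0,0,0,0.01],[0,0,0,0,0,0,0.01]]'
python3 -m handwheel '[[0,0,-0.02,0,0,0,0.01],[0,0,-0.03,0,0,0,0.01],[0,0,-0.035,0,0,0,0.01],[0,0,-0.035,0,0,0,0.01],[0,0,-0.03,0,0,0,0.01],[0,0,-0.02,0,0,0,0.01],[0,0,0,0,0,-6,0.01],[0,0,0,0,0,-6,0.01]]' >/dev/null
python3 -m handwheel '[[0,0,0,0,0,-7,0.01],[0,0,0,0,0,0,0.01],[0,0,0,0,0,0,0.01],[0,0,0,0,0,0,0.01]]'
python3 -c "
from h import *
held()
c=np.array([619.4,-167.2]); 
plan(619.4-90*np.cos(np.radians(153.5)),-167.2-90*np.sin(np.radians(153.5)),200,153.5)"
```

```text
time: 14.72
tool_pos: [547.8, 68.0, 30.9]
tcp_rot: [180.0, 0.0, 134.6]
ft_force: [-0.6, 0.1, 2.2]
finger_gap: 19.8
grip_force: 59.2
time: 15.72
tool_pos: [547.3, 67.9, 200.2]
tcp_rot: [-180.0, -0.0, 153.4]
ft_force: [0.3, -0.0, -1.1]
finger_gap: 20.1
grip_force: 58.9
held n 2060 x max 38.1 top z (tool) [ 8.   8.9 11.  12.8 17.9] y mean -0.1
t=15.8 at [547.3  67.9 200.3] rot [-180.    -0.   153.4] q6 -62 gap 20.2 | turn az -0.1 shift [-259.4 -178.3    0.3] rows>= 9 end q6 ~ -80
```

```bash
python3 -m handwheel '[[-0.02,-0.013,0,0,0,0,0.01],[-0.027,-0.019,0,0,0,0,0.01],[-0.027,-0.019,0,0,0,0,0.01],[-0.027,-0.019,0,0,0,0,0.01],[-0.027,-0.019,0,0,0,0,0.01],[-0.027,-0.019,0,0,0,0,0.01],[-0.027,-0.019,0,0,0,0,0.01],[-0.027,-0.019,0,0,0,0,0.01]]' >/dev/null
python3 -m handwheel '[[-0.027,-0.019,0,0,0,0,0.01],[-0.023,-0.013,0,0,0,0,0.01],[0,0,0,0,0,0,0.01],[0,0,0,0,0,0,0.01],[0,0,0,0,0,0,0.01],[0,0,0,0,0,0,0.01]]'
python3 - <<'E'
from h import *
T=pose(); p,P=wrist(); Q=(P-T[:3,3])@T[:3,:3]
for x in range(8,44,5):
    m=(abs(Q[:,1])<6)&(abs(Q[:,0]-x)<2.5)&(Q[:,2]<30)&(Q[:,2]>0); print(x,m.sum(),np.median(Q[m,2]).round(1) if m.any() else '',end=' | ')
P,c,a=tray(np.array([619.4,-167.2]),72,'w5')
n=np.array([-np.sin(np.radians(a)),np.cos(np.radians(a))])
for k in (1,-1): plan(*(c+25*k*n),60,a+180)
E
```

```text
time: 16.93
tool_pos: [700.2, -205.5, 200.6]
tcp_rot: [180.0, -0.0, 153.6]
ft_force: [0.1, -0.4, -1.3]
finger_gap: 20.2
grip_force: 59.0
8 238 8.8 | 13 242 8.8 | 18 244 8.8 | 23 306 10.1 | 28 252 12.1 | 33 250 12.1 | 38 262 13.9 | 43 0  | tray c [ 619.5 -169. ] size 90.2 100.8 lane yaw -26.8
 lane 1 [ 630.8 -146.7] n 326 z 7.8
 lane -1 [ 608.3 -191.3] n 323 z 7.8
t=17.0 at [ 700.4 -205.4  201.1] rot [180.    0.  153.7] q6 -84 gap 20.3 | turn az 0.4 shift [ 88.6  21.1 141.1] rows>= 5 end q6 ~ -76
t=17.0 at [ 700.4 -205.4  201.1] rot [180.    0.  153.7] q6 -84 gap 20.3 | turn az 0.4 shift [ 88.6 -28.9 141.1] rows>= 5 end q6 ~ -81
```

```bash
python3 -m handwheel '[[0.0295,-0.0096,0,0,0,0.4,0.01],[0.0295,-0.0096,0,0,0,0,0.01],[0.0295,-0.0096,0,0,0,0,0.01],[0,0,0.035,0,0,0,0.01],[0,0,0.035,0,0,0,0.01],[0,0,0.035,0,0,0,0.01],[0,0,0.025,0,0,0,0.01],[0,0,0.011,0,0,0,0.01]]' >/dev/null
python3 -m handwheel '[[0,0,0,0,0,0,0.01],[0,0,0,0,0,0,0.01],[0,0,0,0,0,0,0.01],[0,0,0,0,0,0,0.01],[0,0,0,0,0,0,0.01],[0,0,0,0,0,0,0.01]]'
python3 - <<'E'
from h import *
plan(608.3,-191.3,39,153.2)
E
```

```text
time: 18.2
tool_pos: [609.4, -193.0, 61.3]
tcp_rot: [180.0, 0.1, 153.2]
ft_force: [0.3, 0.4, -1.8]
finger_gap: 20.2
grip_force: 59.0
t=18.2 at [ 609.4 -193.    61.3] rot [1.800e+02 1.000e-01 1.532e+02] q6 -85 gap 20.2 | turn az 0.0 shift [ 1.8  1.1 22.3] rows>= 1 end q6 ~ -81
```

```bash
python3 -m handwheel '[[0.0015,0.001,0.007,0,0,0,0.01],[0,0,0.007,0,0,0,0.01],[0,0,0.005,0,0,0,0.01],[0,0,0.003,0,0,0,0.01],[0,0,0,0,0,0,0.01],[0,0,0,0,0,0,0.01],[0,0,0,0,0,0,0.01],[0,0,0,0,0,0,0.01]]'
python3 -m handwheel '[[0,0,0,0,0,0,0.034],[0,0,0,0,0,0,0.034],[0,0,0,0,0,0,0.034],[0,0,0,0,0,0,0.034]]'
python3 -m handwheel '[[0,0,-0.015,0,0,0,0.034],[0,0,-0.03,0,0,0,0.034],[0,0,-0.04,0,0,0,0.034],[-0.03,0,-0.04,0,0,0,0.05],[-0.04,0,-0.03,0,0,0,0.05],[0,0,0,0,0,0,0.05],[0,0,0,0,0,0,0.05],[0,0,0,0,0,0,0.05]]'
python3 - <<'E'
from h import *
p,P,c,a=meas((608.3,-191.3),20,40,45)
P,c,a=tray(np.array([619.4,-169]),72,'w6')
plan(695,72,170,114.1)
E
```

```text
time: 18.87
tool_pos: [607.4, -190.9, 37.9]
tcp_rot: [-180.0, -0.0, 153.2]
ft_force: [-3.7, 1.8, 7.4]
finger_gap: 19.9
grip_force: 60.0
time: 19.2
tool_pos: [607.3, -191.0, 37.1]
tcp_rot: [-180.0, -0.0, 153.2]
ft_force: [-0.0, -0.0, -0.0]
finger_gap: 34.2
grip_force: 0.0
time: 19.87
tool_pos: [659.2, -217.2, 180.8]
tcp_rot: [-180.0, -0.0, 153.2]
ft_force: [0.1, -0.3, -1.1]
finger_gap: 50.0
grip_force: 0.0
n 1961 c [ 607.8 -192.3] size [21.7, 76.7] long yaw 153.6 medz 29.0
tray c [ 619.8 -169.1] size 90.5 100.1 lane yaw -26.9
 lane 1 [ 631.1 -146.8] n 339 z 7.6
 lane -1 [ 608.5 -191.4] n 399 z 29.3
t=20.0 at [ 658.  -216.6  179.1] rot [-180.    -0.2  153.2] q6 -86 gap 50.1 | turn az 39.1 shift [248.3 151.6   9.1] rows>= 8 end q6 ~ -18
```

```bash
python3 -m handwheel '[[0,0,0,0,0,6.5,0.05],[0,0,0,0,0,6.5,0.05],[0,0,0,0,0,6.5,0.05],[0,0,0,0,0,6.5,0.05],[0,0,0,0,0,6.5,0.05],[0,0,0,0,0,6.5,0.05],[0.031,0.019,0.001,0,0,0,0.05],[0.031,0.019,0.001,0,0,0,0.05]]' >/dev/null
python3 -m handwheel '[[0.031,0.019,0.001,0,0,0,0.05],[0.031,0.019,0.001,0,0,0,0.05],[0.031,0.019,0.001,0,0,0,0.05],[0.031,0.019,0.001,0,0,0,0.05],[0.031,0.019,0.001,0,0,0,0.05],[0.031,0.019,0.001,0,0,0,0.05],[0,0,0,0,0,0,0.05],[0,0,0,0,0,0,0.05]]'
python3 -m handwheel '[[0,0,0,0,0,0,0.05],[0,0,0,0,0,0,0.05],[0,0,0,0,0,0,0.05]]'
python3 - <<'E'
from h import *
p,P,c,a=meas((671,126.5),12,30,55)
plan(*c,31,a)
E
```

```text
time: 21.3
tool_pos: [694.7, 73.8, 171.2]
tcp_rot: [-179.8, -0.1, 114.4]
ft_force: [-0.0, -0.6, -0.1]
finger_gap: 50.1
grip_force: 0.0
time: 21.55
tool_pos: [696.1, 69.6, 172.7]
tcp_rot: [-180.0, -0.0, 114.1]
ft_force: [-0.0, 0.7, -0.3]
finger_gap: 50.1
grip_force: 0.0
n 2049 c [669.1 125.8] size [21.7, 78.1] long yaw 113.4 medz 22.0
t=21.6 at [696.3  69.6 172.9] rot [-180.     0.   114.1] q6 -23 gap 49.8 | turn az 0.7 shift [ 62.3  -2.7 141.9] rows>= 5 end q6 ~ -13
```

```bash
python3 -m handwheel '[[0.031,-0.0013,0,0,0,0.7,0.05],[0.031,-0.0013,0,0,0,0,0.05],[0,0,0.02,0,0,0,0.05],[0,0,0.035,0,0,0,0.05],[0,0,0.035,0,0,0,0.05],[0,0,0.025,0,0,0,0.05],[0,0,0.015,0,0,0,0.05],[0,0,0.006,0,0,0,0.05]]' >/dev/null
python3 -m handwheel '[[0,0,0,0,0,0,0.05],[0,0,0,0,0,0,0.05],[0,0,0,0,0,0,0.05],[0,0,0,0,0,0,0.05],[0,0,0,0,0,0,0.05]]'
python3 -c "
from h import *
plan(669.1,125.8,31,113.4)"
```

```text
time: 22.68
tool_pos: [670.3, 127.0, 39.0]
tcp_rot: [179.8, 0.1, 113.5]
ft_force: [0.2, -0.1, -0.6]
finger_gap: 49.8
grip_force: 0.0
t=22.7 at [670.3 127.   39. ] rot [1.798e+02 1.000e-01 1.135e+02] q6 -17 gap 49.8 | turn az 0.1 shift [-0.6 -1.6  8. ] rows>= 1 end q6 ~ -13
```

```bash
python3 -m handwheel '[[0,-0.001,0.007,0,0,0,0.05],[0,0,0,0,0,0,0.05],[0,0,0,0,0,0,0.05],[0,0,0,0,0,0,0.01],[0,0,0,0,0,0,0.01],[0,0,0,0,0,0,0.01],[0,0,0,0,0,0,0.01],[0,0,0,0,0,0,0.01]]'
python3 -m handwheel '[[0,0,-0.02,0,0,0,0.01],[0,0,-0.03,0,0,0,0.01],[0,0,-0.035,0,0,0,0.01],[0,0,-0.035,0,0,0,0.01],[0,0,-0.03,0,0,-6.6,0.01],[0,0,-0.02,0,0,-6.6,0.01],[0,0,0,0,0,-6.6,0.01],[0,0,0,0,0,-6.6,0.01]]' >/dev/null
python3 -m handwheel '[[0,0,0,0,0,-6.6,0.01],[0,0,0,0,0,-6.6,0.01],[0,0,0,0,0,0,0.01],[0,0,0,0,0,0,0.01],[0,0,0,0,0,0,0.01],[0,0,0,0,0,0,0.01]]'
python3 - <<'E'
from h import *
T=pose(); p,P=wrist(); Q=(P-T[:3,3])@T[:3,:3]
for x in range(8,44,5):
    m=(abs(Q[:,1])<6)&(abs(Q[:,0]-x)<2.5)&(Q[:,2]<30)&(Q[:,2]>0); print(x,m.sum(),np.median(Q[m,2]).round(1) if m.any() else '',end=' | ')
plan(631,-146.8,200,153.1)
E
```

```text
time: 23.35
tool_pos: [668.4, 126.5, 30.2]
tcp_rot: [180.0, 0.0, 113.5]
ft_force: [-0.7, 0.3, 1.0]
finger_gap: 20.3
grip_force: 60.1
time: 24.52
tool_pos: [668.1, 126.4, 199.8]
tcp_rot: [-180.0, -0.0, 153.0]
ft_force: [-0.4, 0.2, -1.4]
finger_gap: 20.2
grip_force: 59.8
8 239 8.0 | 13 241 7.9 | 18 247 8.0 | 23 313 9.5 | 28 247 11.3 | 33 255 11.3 | 38 247 13.2 | 43 0  | t=24.6 at [668.1 126.4 199.8] rot [-180.   -0.  153.] q6 -57 gap 20.3 | turn az -0.1 shift [-9.060e+01 -2.604e+02 -2.000e-01] rows>= 8 end q6 ~ -76
```

```bash
python3 -m handwheel '[[-0.007,-0.02,0,0,0,0,0.01],[-0.011,-0.032,0,0,0,0,0.01],[-0.011,-0.032,0,0,0,0,0.01],[-0.011,-0.032,0,0,0,0,0.01],[-0.011,-0.032,0,0,0,0,0.01],[-0.011,-0.032,0,0,0,0,0.01],[-0.011,-0.032,0,0,0,0,0.01],[-0.011,-0.032,0,0,0,0,0.01]]' >/dev/null
python3 -m handwheel '[[-0.007,-0.016,0,0,0,0,0.01],[0,0,0.02,0,0,0,0.01],[0,0,0.035,0,0,0,0.01],[0,0,0.035,0,0,0,0.01],[0,0,0.03,0,0,0,0.01],[0,0,0.02,0,0,0,0.01],[0,0,0,0,0,0,0.01],[0,0,0,0,0,0,0.01]]' >/dev/null
python3 -m handwheel '[[0,0,0,0,0,0,0.01],[0,0,0,0,0,0,0.01],[0,0,0,0,0,0,0.01],[0,0,0,0,0,0,0.01]]'
python3 - <<'E'
from h import *
plan(630.9,-146.8,38,153.1)
E
```

```text
time: 26.23
tool_pos: [633.0, -147.0, 62.0]
tcp_rot: [180.0, 0.2, 153.1]
ft_force: [0.6, -0.9, -1.4]
finger_gap: 20.2
grip_force: 59.8
t=26.2 at [ 633. -147.   62.] rot [180.    0.2 153.1] q6 -81 gap 20.2 | turn az 0.0 shift [ 1.9 -0.8 24. ] rows>= 1 end q6 ~ -76
```

```bash
python3 -m handwheel '[[0.0015,-0.0008,0.007,0,0,0,0.01],[0,0,0.007,0,0,0,0.01],[0,0,0.006,0,0,0,0.01],[0,0,0.004,0,0,0,0.01],[0,0,0,0,0,0,0.01],[0,0,0,0,0,0,0.01],[0,0,0,0,0,0,0.01],[0,0,0,0,0,0,0.01]]'
python3 -m handwheel '[[0,0,0,0,0,0,0.034],[0,0,0,0,0,0,0.034],[0,0,0,0,0,0,0.034],[0,0,0,0,0,0,0.034]]'
python3 -m handwheel '[[0,0,-0.015,0,0,0,0.034],[0,0,-0.03,0,0,0,0.034],[0,0,-0.04,0,0,0,0.034],[-0.03,0,-0.04,0,0,0,0.05],[-0.04,0,-0.03,0,0,0,0.05],[0,0,0,0,0,0,0.05],[0,0,0,0,0,0,0.05],[0,0,0,0,0,0,0.05]]'
python3 - <<'E'
from h import *
p,P,c,a=meas((630.9,-146.8),20,40,40)
P,c,a=tray(np.array([619.4,-169]),72,'w7')
E
python3 -m handwheel '[[0,0,0,0,0,7,0.05],[0,0,0,0,0,7,0.05],[0,0,0,0,0,7,0.05],[0,0,0,0,0,7,0.05],[0,0,0,0,0,7,0.05],[0,0,0,0,0,7,0.05],[0,0,0,0,0,7,0.05],[0,0,0,0,0,7,0.05]]' >/dev/null
python3 -m handwheel '[[0,0,0,0,0,7,0.05],[0,0,0,0,0,7,0.05],[0,0,0,0,0,7,0.05],[0,0,0,0,0,7,0.05],[0,0,0,0,0,7,0.05],[0,0,0,0,0,7,0.05],[0,0,0,0,0,7,0.05],[0,0,0,0,0,7,0.05]]'
python3 -c "
from h import *
plan(623,213,165,40)"
```

```text
time: 26.9
tool_pos: [630.1, -146.6, 37.2]
tcp_rot: [-180.0, -0.0, 153.1]
ft_force: [-7.4, 2.0, 14.7]
finger_gap: 20.0
grip_force: 61.6
time: 27.23
tool_pos: [629.7, -146.6, 35.3]
tcp_rot: [-180.0, -0.1, 153.1]
ft_force: [-0.1, 0.4, -0.5]
finger_gap: 33.9
grip_force: 0.0
time: 27.9
tool_pos: [681.6, -172.9, 179.1]
tcp_rot: [-180.0, -0.1, 153.1]
ft_force: [-0.8, -0.0, 0.2]
finger_gap: 50.1
grip_force: 0.0
n 1984 c [ 624.5 -160.6] size [49.2, 77.0] long yaw 153.7 medz 29.0
tray c [ 619.2 -168.9] size 90.1 100.2 lane yaw -27.0
 lane 1 [ 630.6 -146.7] n 399 z 29.3
 lane -1 [ 607.8 -191.2] n 398 z 29.4
time: 29.33
tool_pos: [680.4, -172.2, 177.5]
tcp_rot: [-179.8, 0.1, 40.8]
ft_force: [-0.2, -0.3, 0.5]
finger_gap: 50.0
grip_force: 0.0
t=29.3 at [ 680.4 -172.2  177.5] rot [-1.798e+02  1.000e-01  4.080e+01] q6 31 gap 50.0 | turn az 0.8 shift [ 203.7 -332.    12.5] rows>= 11 end q6 ~ 69
```

Both medium handles are down, tops at 29.3 mm. Now the short handle.

```bash
python3 -m handwheel '[[0.012,-0.02,0,0,0,0.8,0.05],[0.018,-0.03,0.001,0,0,0,0.05],[0.018,-0.03,0.001,0,0,0,0.05],[0.018,-0.03,0.001,0,0,0,0.05],[0.018,-0.03,0.001,0,0,0,0.05],[0.018,-0.03,0.001,0,0,0,0.05],[0.018,-0.03,0.001,0,0,0,0.05],[0.018,-0.03,0.001,0,0,0,0.05]]' >/dev/null
python3 -m handwheel '[[0.018,-0.03,0.001,0,0,0,0.05],[0.018,-0.03,0.001,0,0,0,0.05],[0.018,-0.03,0.001,0,0,0,0.05],[0.01,-0.012,0.001,0,0,0,0.05],[0,0,0,0,0,0,0.05],[0,0,0,0,0,0,0.05],[0,0,0,0,0,0,0.05]]' >/dev/null
python3 -m handwheel '[[0,0,0,0,0,0,0.05],[0,0,0,0,0,0,0.05],[0,0,0,0,0,0,0.05]]'
python3 - <<'E'
from h import *
p,P,c,a=meas((668.7,251.7),12,30,45)
plan(*c,31,a)
E
```

```text
time: 30.83
tool_pos: [621.2, 209.5, 168.3]
tcp_rot: [180.0, 0.0, 40.2]
ft_force: [0.5, -0.2, 0.7]
finger_gap: 49.9
grip_force: 0.0
n 1569 c [666.2 248.8] size [21.8, 59.4] long yaw 41.9 medz 22.0
t=30.9 at [621.2 209.7 168.3] rot [180.    0.   40.2] q6 64 gap 50.3 | turn az -1.7 shift [ 59.6   1.  137.3] rows>= 4 end q6 ~ 69
```

```bash
python3 -m handwheel '[[0,0,0,0,0,-1.7,0.05],[0.03,0.0005,0,0,0,0,0.05],[0.0295,0.0005,0,0,0,0,0.05],[0,0,0.035,0,0,0,0.05],[0,0,0.035,0,0,0,0.05],[0,0,0.03,0,0,0,0.05],[0,0,0.02,0,0,0,0.05],[0,0,0.011,0,0,0,0.05]]' >/dev/null
python3 -m handwheel '[[0,0,0,0,0,0,0.05],[0,0,0,0,0,0,0.05],[0,0,0,0,0,0,0.05],[0,0,0,0,0,0,0.05],[0,0,0,0,0,0,0.05],[0,0,0,0,0,0,0.05]]'
python3 -c "
from h import *
plan(666.2,248.8,31,41.9)"
```

```text
time: 32.05
tool_pos: [666.8, 250.1, 39.0]
tcp_rot: [179.9, -0.1, 42.0]
ft_force: [-0.3, 0.8, 0.1]
finger_gap: 50.0
grip_force: 0.0
t=32.0 at [666.8 250.1  39. ] rot [ 1.799e+02 -1.000e-01  4.200e+01] q6 64 gap 50.0 | turn az 0.1 shift [-1.3  0.6  8. ] rows>= 1 end q6 ~ 69
```

```bash
python3 -m handwheel '[[-0.001,0,0.007,0,0,0,0.05],[0,0,0,0,0,0,0.05],[0,0,0,0,0,0,0.05],[0,0,0,0,0,0,0.01],[0,0,0,0,0,0,0.01],[0,0,0,0,0,0,0.01],[0,0,0,0,0,0,0.01],[0,0,0,0,0,0,0.01]]'
python3 -m handwheel '[[0,0,-0.02,0,0,0,0.01],[0,0,-0.03,0,0,0,0.01],[0,0,-0.035,0,0,0,0.01],[0,0,-0.035,0,0,6.4,0.01],[0,0,-0.03,0,0,6.4,0.01],[0,0,-0.02,0,0,6.4,0.01],[0,0,0,0,0,6.4,0.01],[0,0,0,0,0,6.4,0.01]]' >/dev/null
python3 -m handwheel '[[0,0,0,0,0,6.4,0.01],[0,0,0,0,0,6.4,0.01],[0,0,0,0,0,6.4,0.01],[0,0,0,0,0,6.4,0.01],[0,0,0,0,0,0,0.01],[0,0,0,0,0,0,0.01],[0,0,0,0,0,0,0.01]]'
python3 - <<'E'
from h import *
T=pose(); p,P=wrist(); Q=(P-T[:3,3])@T[:3,:3]
for x in range(8,44,5):
    m=(abs(Q[:,1])<6)&(abs(Q[:,0]-x)<2.5)&(Q[:,2]<30)&(Q[:,2]>0); print(x,m.sum(),np.median(Q[m,2]).round(1) if m.any() else '',end=' | ')
plan(353,-231,200,-15.5)
E
```

```text
time: 32.72
tool_pos: [665.3, 249.2, 30.5]
tcp_rot: [180.0, -0.0, 42.0]
ft_force: [0.1, 0.3, 0.3]
finger_gap: 19.9
grip_force: 60.0
time: 33.97
tool_pos: [665.0, 249.2, 200.2]
tcp_rot: [180.0, 0.0, -15.4]
ft_force: [-1.1, 0.6, -1.0]
finger_gap: 20.1
grip_force: 59.7
8 239 8.2 | 13 234 8.2 | 18 252 8.2 | 23 252 8.2 | 28 274 8.3 | 33 291 13.8 | 38 0  | 43 0  | t=34.0 at [665.  249.2 200.2] rot [180.    0.  -15.4] q6 122 gap 20.0 | turn az 0.1 shift [-1.723e+02  5.461e+02  2.000e-01] rows>= 16 end q6 ~ 72
```

```bash
python3 -m handwheel '[[-0.006,0.018,0,0,0,0,0.01],[-0.01,0.032,0,0,0,0,0.01],[-0.01,0.032,0,0,0,0,0.01],[-0.01,0.032,0,0,0,0,0.01],[-0.01,0.032,0,0,0,0,0.01],[-0.01,0.032,0,0,0,0,0.01],[-0.01,0.032,0,0,0,0,0.01],[-0.01,0.032,0,0,0,0,0.01]]' >/dev/null
python3 -m handwheel '[[-0.01,0.032,0,0,0,0,0.01],[-0.01,0.032,0,0,0,0,0.01],[-0.01,0.032,0,0,0,0,0.01],[-0.01,0.032,0,0,0,0,0.01],[-0.01,0.032,0,0,0,0,0.01],[-0.01,0.032,0,0,0,0,0.01],[-0.01,0.032,0,0,0,0,0.01],[-0.01,0.032,0,0,0,0,0.01]]' >/dev/null
python3 -m handwheel '[[-0.01,0.032,0,0,0,0,0.01],[-0.006,0.016,0,0,0,0,0.01],[0,0,0,0,0,0,0.01],[0,0,0,0,0,0,0.01],[0,0,0,0,0,0,0.01],[0,0,0,0,0,0,0.01],[0,0,0,0,0,0,0.01]]'
python3 - <<'E'
from h import *
P,c,a=tray(np.array([440,-255.3]),62,'w8')
n=np.array([-np.sin(np.radians(a)),np.cos(np.radians(a))])
for k in (1,-1): plan(*(c+25*k*n),60,a)
E
```

```text
time: 35.93
tool_pos: [353.3, -229.8, 200.3]
tcp_rot: [-180.0, -0.0, -15.5]
ft_force: [-0.2, -0.7, -1.0]
finger_gap: 20.0
grip_force: 59.8
tray c [ 439.5 -257.8] size 82.0 90.2 lane yaw 74.4
 lane 1 [ 415.4 -251.1] n 321 z 15.4
 lane -1 [ 463.6 -264.5] n 373 z 15.2
t=36.0 at [ 353.2 -229.8  200.3] rot [-180.     0.   -15.5] q6 65 gap 20.4 | turn az -89.9 shift [ -3.9  65.6 140.3] rows>= 5 end q6 ~ -16
t=36.0 at [ 353.2 -229.8  200.3] rot [-180.     0.   -15.5] q6 65 gap 20.4 | turn az -89.9 shift [ -3.9 115.6 140.3] rows>= 5 end q6 ~ -14
```

Run:
```python
from h import *
p,P=wrist()
for q in [(446.2,-233.7),(432.8,-281.9)]: print(q,np.median(P[np.hypot(*(P[:,:2]-q).T)<10][:,2]))
plan(446.2,-233.7,60,-15.6)
```

```text
(446.2, -233.7) 7.673974561775708
(432.8, -281.9) 29.3427729030158
t=36.0 at [ 353.2 -229.9  200.3] rot [-180.     0.   -15.5] q6 65 gap 19.9 | turn az 0.1 shift [ 90.6 -21.4 140.3] rows>= 5 end q6 ~ 78
```

```bash
python3 -m handwheel '[[0.03,-0.007,0,0,0,0,0.01],[0.03,-0.007,0,0,0,0,0.01],[0.03,-0.007,0,0,0,0,0.01],[0,0,0.035,0,0,0,0.01],[0,0,0.035,0,0,0,0.01],[0,0,0.035,0,0,0,0.01],[0,0,0.025,0,0,0,0.01],[0,0,0.01,0,0,0,0.01]]' >/dev/null
python3 -m handwheel '[[0,0,0,0,0,0,0.01],[0,0,0,0,0,0,0.01],[0,0,0,0,0,0,0.01],[0,0,0,0,0,0,0.01],[0,0,0,0,0,0,0.01],[0,0,0,0,0,0,0.01]]'
python3 -c "
from h import *
plan(446.2,-233.7,38,-15.6)"
```

```text
time: 37.2
tool_pos: [445.9, -235.1, 61.7]
tcp_rot: [180.0, -0.1, -15.6]
ft_force: [0.4, -0.5, -0.5]
finger_gap: 20.4
grip_force: 59.7
t=37.2 at [ 445.9 -235.1   61.7] rot [ 1.80e+02 -1.00e-01 -1.56e+01] q6 72 gap 20.4 | turn az 0.0 shift [-0.1 -1.4 23.7] rows>= 1 end q6 ~ 78
```

```bash
python3 -m handwheel '[[0,-0.001,0.007,0,0,0,0.01],[0,0,0.007,0,0,0,0.01],[0,0,0.005,0,0,0,0.01],[0,0,0.004,0,0,0,0.01],[0,0,0,0,0,0,0.01],[0,0,0,0,0,0,0.01],[0,0,0,0,0,0,0.01],[0,0,0,0,0,0,0.01]]'
python3 -m handwheel '[[0,0,0,0,0,0,0.034],[0,0,0,0,0,0,0.034],[0,0,0,0,0,0,0.034],[0,0,0,0,0,0,0.034]]'
python3 -m handwheel '[[0,0,-0.015,0,0,0,0.034],[0,0,-0.03,0,0,0,0.034],[0,0,-0.04,0,0,0,0.034],[-0.02,0,-0.04,0,0,0,0.04],[-0.04,0,-0.04,0,0,0,0.04],[-0.01,0,-0.04,0,0,0,0.04],[0,0,0,0,0,0,0.04],[0,0,0,0,0,0,0.04]]'
python3 -m handwheel '[[0,0,0,0,0,0,0.04],[0,0,0,0,0,0,0.04],[0,0,0,0,0,0,0.04]]'
python3 - <<'E'
from h import *
p,P=wrist()
for q in [(446.2,-233.7),(432.8,-281.9)]: print(q,np.median(P[np.hypot(*(P[:,:2]-q).T)<10][:,2]))
p,d=r.snapshot('top'); b=p[100:250,200:470]
cv2.imwrite('pics/final.png',cv2.resize(b,None,fx=2.9,fy=2.9,interpolation=cv2.INTER_CUBIC))
E
```

```text
time: 37.87
tool_pos: [445.1, -233.4, 37.4]
tcp_rot: [-180.0, 0.1, -15.6]
ft_force: [-4.7, 2.9, 9.4]
finger_gap: 20.1
grip_force: 60.9
time: 38.2
tool_pos: [445.1, -233.4, 36.9]
tcp_rot: [-180.0, 0.0, -15.6]
ft_force: [0.1, 0.5, 0.4]
finger_gap: 33.9
grip_force: 0.0
time: 38.87
tool_pos: [390.4, -218.9, 232.2]
tcp_rot: [179.9, -0.4, -15.6]
ft_force: [-0.3, 0.4, 0.6]
finger_gap: 39.8
grip_force: 0.0
time: 39.12
tool_pos: [388.9, -217.5, 227.3]
tcp_rot: [-179.9, 0.2, -15.6]
ft_force: [0.1, 0.5, 0.2]
finger_gap: 40.0
grip_force: 0.0
(446.2, -233.7) 29.266859220552618
(432.8, -281.9) 29.435371743464998
```

View pics/final.png

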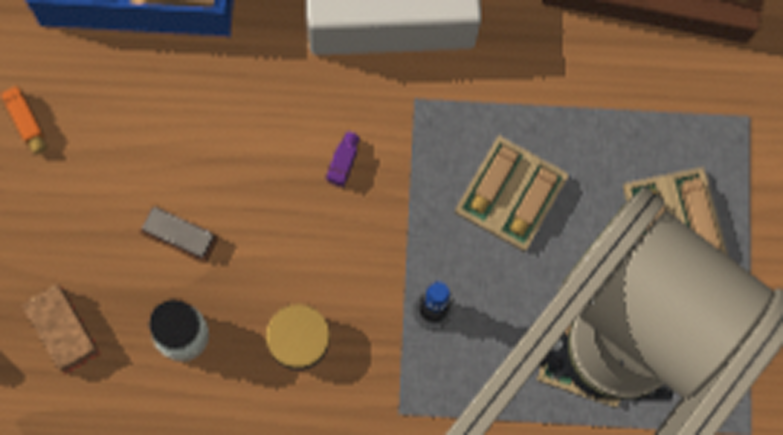

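The final view shows both medium handles in their tray at (512,190). The long tray's right lane is filled at (703,215), and the stand at (435,300) and the other bench items are where they were. The short handle is hidden under the arm in this view, but the wrist depth reads its top at 29.3 mm, so it is fully down.

```bash
python3 -c "
from bench import r
print(r.hand_in())"
```

```text
the job is handed in; nothing more can be done
None
```

All four loose handles lie flat in free lanes of their matching trays (short, medium ×2, long), nothing else was disturbed as far as the last pictures show, and the job was handed in at about 39 s.

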